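# Fill up the two jar crates by product

### The job

Finish packing the two three-jar crates: put the four yellow-lidded jars standing on the bench into the empty cells, one jar to a cell, nearly black syrup in the crate that already holds a black jar and orange pickle in the crate that already holds an orange one. The jars are glass: set each one down gently, upright and flat on the crate floor, and never drop it. Leave the two white-lidded jars and the two jars already packed where they are.

Things in the scene. Friction and masses are not known exactly. Their poses are not given: they have to be found in the camera images.
- dark_1: Round jar 58 mm across and 98 mm tall overall: nearly black body to 66 mm, sloping nearly black shoulder (a ring round the lid from above) to 74 mm, then a yellow lid 44 mm across from 74 to 98 mm, to grip by. About 0.35 kg, loose. Origin: centre of its underside; z up. Stands on the bench at the start; to be packed.
- dark_2: Round jar 58 mm across and 98 mm tall overall: nearly black body to 66 mm, sloping nearly black shoulder (a ring round the lid from above) to 74 mm, then a yellow lid 44 mm across from 74 to 98 mm, to grip by. About 0.35 kg, loose. Origin: centre of its underside; z up. Stands on the bench at the start; to be packed.
- orange_1: Round jar 58 mm across and 98 mm tall overall: orange body to 66 mm, sloping orange shoulder (a ring round the lid from above) to 74 mm, then a yellow lid 44 mm across from 74 to 98 mm, to grip by. About 0.35 kg, loose. Origin: centre of its underside; z up. Stands on the bench at the start; to be packed.
- orange_2: Round jar 58 mm across and 98 mm tall overall: orange body to 66 mm, sloping orange shoulder (a ring round the lid from above) to 74 mm, then a yellow lid 44 mm across from 74 to 98 mm, to grip by. About 0.35 kg, loose. Origin: centre of its underside; z up. Stands on the bench at the start; to be packed.
- held_dark: Round jar 58 mm across and 98 mm tall overall: nearly black body to 66 mm, sloping nearly black shoulder (a ring round the lid from above) to 74 mm, then a white lid 44 mm across from 74 to 98 mm, to grip by. About 0.35 kg, loose. Origin: centre of its underside; z up. Held back for the laboratory: stands on the bench and stays there.
- held_orange: Round jar 58 mm across and 98 mm tall overall: orange body to 66 mm, sloping orange shoulder (a ring round the lid from above) to 74 mm, then a white lid 44 mm across from 74 to 98 mm, to grip by. About 0.35 kg, loose. Origin: centre of its underside; z up. Held back for the laboratory: stands on the bench and stays there.
- crate_dark: Green open crate, 88 x 256 mm outside (its own x, y) and 40 mm high, walls and floor 4 mm, two full-height dividers making three cells in a row along its y axis, centred at y = -84, 0 and +84 mm, each about 80 x 80 mm inside. It does not move when pushed. Origin: centre of its underside. Its end cell at y = +84 mm already holds the packed_dark jar; the other two cells are empty.
- crate_orange: Green open crate, 88 x 256 mm outside (its own x, y) and 40 mm high, walls and floor 4 mm, two full-height dividers making three cells in a row along its y axis, centred at y = -84, 0 and +84 mm, each about 80 x 80 mm inside. It does not move when pushed. Origin: centre of its underside. Its end cell at y = -84 mm already holds the packed_orange jar; the other two cells are empty.
- packed_dark: Round jar 58 mm across and 98 mm tall overall: nearly black body to 66 mm, sloping nearly black shoulder (a ring round the lid from above) to 74 mm, then a yellow lid 44 mm across from 74 to 98 mm, to grip by. About 0.35 kg, loose. Origin: centre of its underside; z up. Already stands in an end cell of the crate_dark, on its floor, and stays there.
- packed_orange: Round jar 58 mm across and 98 mm tall overall: orange body to 66 mm, sloping orange shoulder (a ring round the lid from above) to 74 mm, then a yellow lid 44 mm across from 74 to 98 mm, to grip by. About 0.35 kg, loose. Origin: centre of its underside; z up. Already stands in an end cell of the crate_orange, on its floor, and stays there.
Mind the look-alikes: they are no part of the job. Leave any blue or purple look-alike of the dark_2 alone.

How it is judged:
At the end, for the whole second after the job is handed in: The four yellow-lidded bench jars stand in cells of their own product's crate: base within 5 mm of its floor, tilted under 0.1 rad, at rest, released; the packed jars still stand in their cells, and packed and white-lidded jars stand upright within 30 mm of where they began (x of dark_1 in the frame of crate_dark between -0.02 and 0.02 m and y of dark_1 in the frame of crate_dark between -0.105 and 0.105 m and z of dark_1 in the frame of crate_dark between -0.001 and 0.009 m and angle between each of dark_1, dark_2, orange_1, orange_2, packed_dark, packed_orange, held_dark, held_orange's own z axis and vertical below 0.1 rad and linear speed of each of dark_1, dark_2, orange_1, orange_2, packed_dark, packed_orange, held_dark, held_orange below 0.02 m/s and x of dark_2 in the frame of crate_dark between -0.02 and 0.02 m and y of dark_2 in the frame of crate_dark between -0.105 and 0.105 m and z of dark_2 in the frame of crate_dark between -0.001 and 0.009 m and x of orange_1 in the frame of crate_orange between -0.02 and 0.02 m and y of orange_1 in the frame of crate_orange between -0.105 and 0.105 m and z of orange_1 in the frame of crate_orange between -0.001 and 0.009 m and x of orange_2 in the frame of crate_orange between -0.02 and 0.02 m and y of orange_2 in the frame of crate_orange between -0.105 and 0.105 m and z of orange_2 in the frame of crate_orange between -0.001 and 0.009 m and x of packed_dark in the frame of crate_dark between -0.02 and 0.02 m and y of packed_dark in the frame of crate_dark between -0.105 and 0.105 m and z of packed_dark in the frame of crate_dark between -0.001 and 0.009 m and x of packed_orange in the frame of crate_orange between -0.02 and 0.02 m and y of packed_orange in the frame of crate_orange between -0.105 and 0.105 m and z of packed_orange in the frame of crate_orange between -0.001 and 0.009 m and distance of each of held_dark, held_orange, packed_dark, packed_orange from where it was at the start of the episode below 0.03 m); the robot touches nothing.
It fails at once if a jar dropped or knocked flying (moving faster than 0.7 m/s, as after a fall of 25 mm, while the fingers do not touch it) ((contact force between dark_1 and the fingers below 0.05 N and linear speed of dark_1 above 0.7 m/s) or (contact force between dark_2 and the fingers below 0.05 N and linear speed of dark_2 above 0.7 m/s) or (contact force between orange_1 and the fingers below 0.05 N and linear speed of orange_1 above 0.7 m/s) or (contact force between orange_2 and the fingers below 0.05 N and linear speed of orange_2 above 0.7 m/s)).
It fails at once if a white-lidded or already packed jar moved more than 30 mm or tipped more than 0.3 rad (distance of any of held_dark, held_orange, packed_dark, packed_orange from where it was at the start of the episode above 0.03 m or angle between any of held_dark, held_orange, packed_dark, packed_orange's own z axis and vertical above 0.3 rad).
It also fails if it takes over 96 s, if anything falls off the work surface, if the arm or the gripper's body presses on something with over 40 N, if the wrist force passes 120 N, or if a joint passes its speed limit or range.

### The arm

A 6-joint arm with a two-finger parallel gripper is mounted at the origin on the work surface. World frame = base frame: x ahead of the robot, y to its left, z up, the work surface at z = 0. Lengths are in m, angles in rad, forces in N, time in s.
With the tool pointing down it reaches from about 0.275 to 1 m from the base axis. Payload 8.4 kg.
Tool frame: the origin (TCP) lies between the finger pads; the fingertips stand 17 mm ahead of it and the grasp point (between the pads) lies 2 mm behind it; z points along the fingers, y is the line along which they close (so a half turn about z gives the same grasp; the last joint's range is limited). The gripper opens to 85 mm and grips with 20 to 120 N. Pads are 22 mm wide; open, the fingers measure 114 mm over their backs; the gripper's body (76 mm by 85 mm) begins 54 mm behind the grasp point. The pads swing forward as they close: fully open they stand 13 mm farther back than shut.
Start: joints at [-1.227, 0.353, 1.633, -0, 1.155, -0.002], TCP at [0.212, -0.588, 0.248] pointing down, gripper open.
Joint ranges: [-2.63, 2.63], [-0.92, 2.1], [0.06, 2.66], [-1.3, 4.44], [0, 2.69], [-3.02, 3.02]. Speed limits (rad/s): [2.22, 2.22, 2.79, 3.14, 3.14, 3.14].

### API

Orientations are given as a rotation vector (axis times angle).
In Python, from rig import env gives the robot as it stands.
- The arm moves only by the tool apply_moves, never from a script. Its argument "increments" is one flat list of numbers, 7 for each row, row after row: the shift along the tool's x, y, z each as a share of 120 mm, from -1 to 1, then the turn, a rotation vector about the tool's x, y, z each as a share of 1.5 rad, from -1 to 1, then the opening, from 0 (shut) to 1 (fully open). In form: [dx, dy, dz, ax, ay, az, grip, dx, dy, dz, ax, ay, az, grip, ...]. A call has 1 to 20 rows; each row is the pose to reach, as a shift and turn from the pose commanded when the call began, along the tool's axes at that moment; what a row does not reach only later rows make up. A row lasts 1/10 s, in which the tool goes at most 50 mm and 8.59 degrees, less where a joint would pass 70% of its speed; a pose out of reach is approached as far as the arm can. A call with a number of a shift or a turn outside -1 to 1 is refused whole. A call with a gripper value outside its range is refused whole. The fingers move at their own pace and stop on an object; "force" is the grip in N (left out, the last holds). Time passes only in rows, so rows that repeat a pose let the fingers close. It gives the time, the measured TCP pose, the force, the opening and the grip force at its end, in the units of the state.
- env.read_state(): the state, without advancing time (a new reading comes with each control period).
- env.read_camera(name): name is "scene" or "top" or "wrist"; returns the picture (384x512x3 uint8, red, green, blue); there is no depth.
- env.camera_info(name): a dict with "fx", "fy", "cx", "cy" (pixels), "world_to_cam" (4x4, takes a point from world to camera coordinates); the wrist camera has in their place "tool_from_camera" (4x4, takes a point from camera to tool coordinates, whose origin is the TCP and whose axes are the flange's). Camera axes: x right, y up, looking along -z (the intrinsics and any distortion apply to the point x, -y, -z); pixel columns grow to the right and rows downward; lengths in m; the calibration is good to about 2 mm. A picture is of the moment at which its call begins: read the wrist's pose just before it. camera_info takes no time and is no camera call.
- env.close_job(): hands the job in; it is judged then, once.
The state is a dict: "clock": time; "joint_pos": joint angles; "dq": joint speeds; "joint_torque": joint torques, N m; "eef_pos": TCP position; "ee_rot": TCP orientation; "wrist_force": force on the tool from outside, world axes, zero at the start; "wrist_torque": the same for the moment, N m; "gripper_width": opening from 0.0 (shut) to 1.0 (fully open); "gripper_force": force on a finger pad.
Only numpy, scipy, OpenCV 4.12 (cv2) and the standard library are available. Lean on these libraries where they do the work, as an engineer would, in place of code of your own. Each camera call takes 0.05 s, during which the arm holds its last target. There are 200 camera calls.

## Working session

There is one attempt and no reset: what is moved stays moved. The work goes in short steps, Python scripts to look and compute and a tool call to move; the robot and the scene stay as the last step left them, time stands still between calls to the robot, and variables do not carry over. Pictures are saved under pics/ and viewed, at most 14 in all, crops included, and the job is handed in when it is done.

Besides the shell and the picture viewer there is one more tool, called after "Call:" as name(argument=value, ...) on one line, values as JSON. apply_moves: Moves the arm, as the interface text tells. Its arguments: {"type":"object","properties":{"increments":{"type":"array","items":{"type":"number"}},"force":{"type":"number"}},"required":["increments"]}

```bash
ls; mkdir -p pics
python3 - <<'E'
from rig import env
import cv2,numpy as np
for n in("top","scene"):
    im=env.read_camera(n); cv2.imwrite(f"pics/{n}0.png",im[:,:,::-1]); i=env.camera_info(n); print(n,{k:(np.round(v,3).tolist()) for k,v in i.items() if not isinstance(v,str)})
i=env.camera_info("wrist");print(i)
s=env.read_state();print(s)
E
```

```text
pics
top {'fx': 375.541, 'fy': 375.541, 'cx': 253.9, 'cy': 189.138, 'world_to_cam': [[-0.003, -1.0, -0.016, -0.04], [0.997, -0.004, 0.074, -0.453], [-0.074, -0.016, 0.997, -0.975], [0.0, 0.0, 0.0, 1.0]]}
scene {'fx': 404.153, 'fy': 404.153, 'cx': 263.657, 'cy': 181.722, 'world_to_cam': [[0.493, 0.87, 0.002, -0.182], [-0.749, 0.423, 0.51, 0.321], [0.443, -0.253, 0.86, -1.457], [0.0, 0.0, 0.0, 1.0]]}
{'fx': 334.2330134664795, 'fy': 334.2330134664795, 'cx': 260.0433847501192, 'cy': 186.22390844948924, 'tool_from_camera': array([[ 2.65115641e-05,  9.62010175e-01,  2.73013593e-01,
         6.91476351e-02],
       [ 9.99999893e-01, -1.51646599e-04,  4.37245665e-04,
        -3.78494286e-05],
       [ 4.62036362e-04,  2.73013552e-01, -9.62010076e-01,
        -1.25829899e-01],
       [ 0.00000000e+00,  0.00000000e+00,  0.00000000e+00,
         1.00000000e+00]])}
{'clock': 0.1, 'joint_pos': array([-1.22738456e+00,  3.53562784e-01,  1.63407426e+00,  3.52787176e-05,
        1.15524941e+00, -2.44242151e-03]), 'dq': array([-0.00039243, -0.00154271, -0.00330715, -0.00155573, -0.00026081,
       -0.00194613]), 'joint_torque': array([-3.41533053e-06, -6.06351185e+01, -3.42816746e+01, -1.99073379e-04,
        3.80551064e-03,  4.02590047e-06]), 'eef_pos': array([ 0.21171543, -0.58759194,  0.24764062]), 'ee_rot': array([-3.09347927e+00, -5.40320516e-01,  2.94728767e-04]), 'wrist_force': array([ 0.07955126, -0.10581077,  0.13010328]), 'wrist_torque': array([ 0.01586049,  0.00490772, -0.08349041]), 'gripper_force': 0.0, 'gripper_width': 0.9982560406932087}
```

View pics/top0.png

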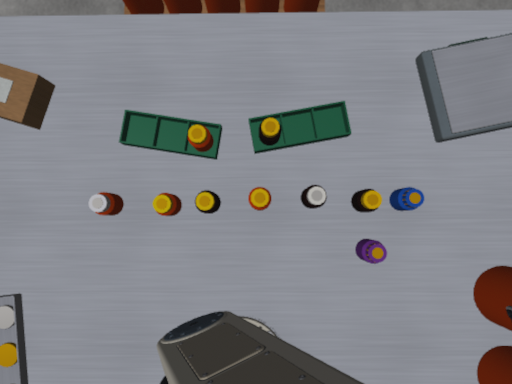

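View pics/scene0.png

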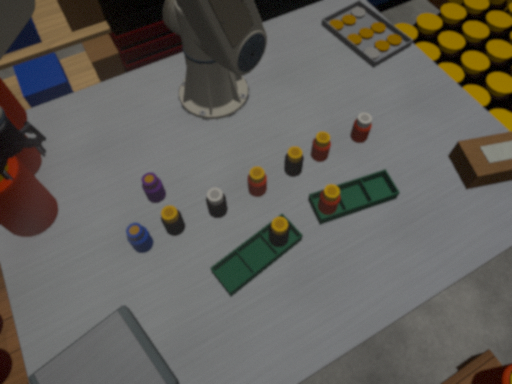

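The top view shows:
- Bench jars with yellow lids: orange at (163,204) and (260,198), dark at (205,201) and (372,200).
- Held jars with white lids: (98,203) and (316,196).
- Packed jars: orange at (197,133), dark at (270,127).
- Look-alikes with orange lids: blue at (415,198) and purple at (378,253).
- Off the bench area: a tray at lower left with lids at (8,354).

The crate at about (170,134) is the orange one. The crate at about (300,127) is the dark one.

```bash
cat > h.py <<'E'
import numpy as np,cv2
from scipy.spatial.transform import Rotation as R
from rig import env
def T_of(n,st=None):
    i=env.camera_info(n)
    if n=="wrist":
        T=np.eye(4);T[:3,:3]=R.from_rotvec(st["ee_rot"]).as_matrix();T[:3,3]=st["eef_pos"]
        return i,T@i["tool_from_camera"]
    return i,np.linalg.inv(i["world_to_cam"])
def ray(n,uv,z,st=None):
    i,T=T_of(n,st); u,v=uv
    d=T[:3,:3]@np.array([(u-i["cx"])/i["fx"],-(v-i["cy"])/i["fy"],-1]);o=T[:3,3]
    return (o+d*(z-o[2])/d[2])[:2]
def blobs(im,lo,hi,amin):
    m=cv2.inRange(cv2.cvtColor(im,cv2.COLOR_RGB2HSV),lo,hi)
    c,_=cv2.findContours(m,cv2.RETR_EXTERNAL,cv2.CHAIN_APPROX_NONE)
    return [k for k in c if cv2.contourArea(k)>amin]
def cen(c):
    (u,v),r=cv2.minEnclosingCircle(c); return u,v,r
E
python3 - <<'E'
from h import *
np.set_printoptions(precision=4,suppress=True)
for n in("top","scene"):
    im=cv2.cvtColor(cv2.imread(f"pics/{n}0.png"),cv2.COLOR_BGR2RGB)
    print(n,"cam",T_of(n)[1][:3,3])
    for nm,lo,hi in(("yel",(20,150,120),(32,255,255)),("wht",(0,0,180),(180,40,255))):
        for c in blobs(im,lo,hi,40):
            if cv2.contourArea(c)>900: continue
            e=cv2.fitEllipse(c); print(nm,np.round(e[0],1),np.round(e[1],1),*[ray(n,e[0],z) for z in(.098,.102)])
    for c in blobs(im,(60,80,20),(90,255,255),500):
        b=cv2.boxPoints(cv2.minAreaRect(c)); h=cv2.convexHull(c)
        q=cv2.approxPolyDP(h,5,True)[:,0]
        print("crate",q.tolist()); print([ray(n,p,.04) for p in q],"\n",[ray(n,p,0) for p in q])
im=cv2.imread("pics/top0.png")[90:265,80:440];cv2.imwrite("pics/c.png",cv2.resize(im,(800,389),interpolation=cv2.INTER_CUBIC))
E
```

```text
top cam [ 0.3798 -0.0576  1.0054]
yel [  7.4 354.8] [17.2 23.4] [0.0557 0.5427] [0.0571 0.5401]
yel [377.3 252.6] [9.1 9.7] [ 0.2943 -0.3363] [ 0.2947 -0.3351]
yel [161.6 203.4] [17.  17.4] [0.4134 0.1811] [0.4132 0.1801]
yel [414.6 197.5] [9.3 9.7] [ 0.4252 -0.4291] [ 0.425  -0.4275]
yel [204.3 200.8] [17.2 17.8] [0.4194 0.0771] [0.4192 0.0765]
yel [371.8 199.3] [17.7 18. ] [ 0.4214 -0.3266] [ 0.4212 -0.3254]
yel [259.5 197.5] [17.4 17.6] [ 0.4267 -0.0566] [ 0.4265 -0.0566]
yel [196.6 133.2] [17.3 17.6] [0.5854 0.0974] [0.5845 0.0967]
yel [270.  126.3] [17.1 17.8] [ 0.6013 -0.083 ] [ 0.6003 -0.0828]
wht [ 97.  202.6] [15.6 16.2] [0.416  0.3389] [0.4158 0.3371]
wht [316.6 195. ] [15.1 15.7] [ 0.4322 -0.1944] [ 0.4319 -0.1938]
crate [[125, 110], [219, 124], [216, 157], [121, 142]]
[array([0.6619, 0.2968]), array([0.6226, 0.0486]), array([0.5356, 0.0561]), array([0.5766, 0.3054])] 
 [array([0.6736, 0.3115]), array([0.6327, 0.053 ]), array([0.542 , 0.0608]), array([0.5848, 0.3204])]
crate [[344, 101], [347, 135], [255, 152], [249, 119]]
[array([ 0.6813, -0.2784]), array([ 0.5912, -0.284
[... 1785 characters left out ...]
13.5 24. ] [0.1609 0.9475] [0.1642 0.9423]
yel [477.5   3.5] [ 8.4 24.4] [0.1739 1.0615] [0.1771 1.0559]
crate [[300, 234], [231, 293], [212, 269], [263, 229]]
[array([ 0.6337, -0.0325]), array([ 0.6857, -0.2764]), array([ 0.6036, -0.2913]), array([ 0.5694, -0.1153])] 
 [array([ 0.6206, -0.0206]), array([ 0.6747, -0.2737]), array([ 0.5894, -0.2892]), array([ 0.5539, -0.1065])]
crate [[397, 190], [391, 198], [323, 220], [310, 195], [384, 171]]
[array([0.6559, 0.2951]), array([0.6686, 0.2624]), array([0.6294, 0.0478]), array([0.5425, 0.0597]), array([0.5835, 0.3032])] 
 [array([0.6437, 0.3196]), array([0.6568, 0.2856]), array([0.6162, 0.0628]), array([0.526 , 0.0752]), array([0.5686, 0.328 ])]
```

View pics/c.png

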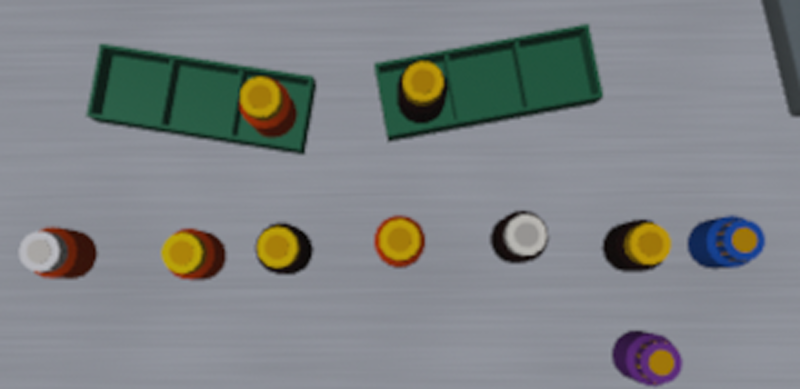

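Close crop check: the yellow-lidded dark jar, crop (630,245), has a black body. The look-alikes at (725,243) blue and (650,355) purple are left alone. The clean dark cells are the middle and right ones of the right crate. The clean orange cells are the left and middle ones of the left crate.

```bash
cat >> h.py <<'E'
def to(x,y,z,psi=None):
    s=env.read_state();M=R.from_rotvec(s["ee_rot"]);p=s["eef_pos"]
    d=M.inv().apply(np.array([x,y,z])-p)/.12
    if psi is None: a=0
    else:
        X=np.array([np.cos(psi),np.sin(psi),0]);Y=np.array([np.sin(psi),-np.cos(psi),0])
        a=(M.inv()*R.from_matrix(np.c_[X,Y,[0,0,-1]])).as_rotvec()/1.5
    print("shift",np.round(d,3),"turn",np.round(a,3),"p",p.round(4),"t",round(s["clock"],1),"q",s["joint_pos"].round(2),"w",round(float(s["gripper_width"]),3),"f",round(float(s["gripper_force"]),1),s["wrist_force"].round(1))
E
python3 -c "
from h import *
to(.4217,-.327,.22,1.754)"
```

```text
shift [ 2.382 -1.45   0.232] turn [-0.001 -0.001 -0.939] p [ 0.2117 -0.5876  0.2476] t 0.1 q [-1.23  0.35  1.63  0.    1.16 -0.  ] w 0.998 f 0.0 [ 0.1 -0.1  0.1]
```

Call:
apply_moves(increments=[1,-0.6,0,0,0,-0.94,1,1,-0.6,0,0,0,-0.94,1,1,-0.6,0,0,0,-0.94,1,1,-0.6,0,0,0,-0.94,1,1,-0.6,0,0,0,-0.94,1,1,-0.6,0,0,0,-0.94,1,1,-0.6,0,0,0,-0.94,1,1,-0.6,0,0,0,-0.94,1,1,-0.6,0,0,0,-0.94,1,1,-0.6,0,0,0,-0.94,1,1,-0.6,0,0,0,-0.94,1], force=50)

```text
clock: 1.2
eef_pos: [0.3002, -0.4794, 0.248]
ee_rot: [-2.005, -2.417, -0.0]
wrist_force: [1.0, -0.2, 0.1]
gripper_width: 1.002
gripper_force: 0.0
```

```bash
python3 -c "
from h import *
to(.4217,-.327,.20,1.754)"
```

```text
shift [1.061 1.23  0.4  ] turn [-0.    -0.     0.002] p [ 0.3002 -0.4794  0.248 ] t 1.2 q [-1.01  0.26  1.76  0.    1.12 -1.2 ] w 1.002 f 0.0 [ 1.  -0.2  0.1]
```

Call:
apply_moves(increments=[0.9,1,0,0,0,0,1,0.9,1,0,0,0,0,1,0.9,1,0,0,0,0,1,0.9,1,0,0,0,0,1,0.9,1,0,0,0,0,1,0.9,1,0,0,0,0,1])

```text
clock: 1.8
eef_pos: [0.3982, -0.3518, 0.2483]
ee_rot: [2.007, 2.417, -0.001]
wrist_force: [0.2, -0.4, -0.2]
gripper_width: 1.001
gripper_force: 0.0
```

Run:
```python
from h import *
to(.4217,-.327,.16,1.754)
s=env.read_state(); im=env.read_camera("wrist"); cv2.imwrite("pics/w1.png",im[:,:,::-1])
for c in blobs(im,(20,150,100),(32,255,255),200):
    e=cv2.fitEllipse(c);print(np.round(e[0],1),np.round(e[1],1),ray("wrist",e[0],.098,s))
```

```text
shift [0.168 0.231 0.735] turn [-0.     0.     0.001] p [ 0.3982 -0.3518  0.2483] t 1.8 q [-0.73  0.21  1.83 -0.    1.1  -0.91] w 1.001 f 0.0 [ 0.2 -0.4 -0.2]
[274.6 261.5] [25.  27.6] [ 0.42597849 -0.42888328]
[293.6 152.5] [51.6 52.8] [ 0.42184086 -0.3268399 ]
[140.5 135.3] [29.8 32.8] [ 0.29502262 -0.3359909 ]
```

View pics/w1.png

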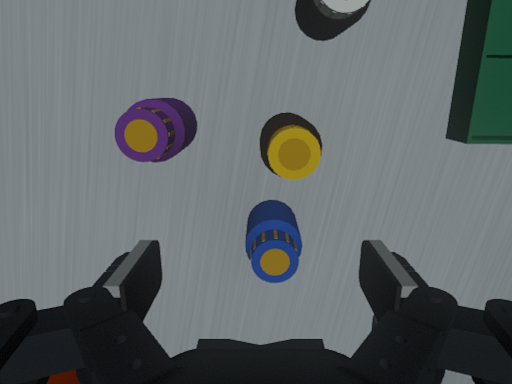

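The wrist view shows the wanted yellow-lid dark jar at (294,152). Blue at (275,262) and purple at (141,135) are clear of it, and the position agrees with the top view.

Call:
apply_moves(increments=[0.168,0.231,0,0,0,0,1,0.168,0.231,0,0,0,0,1,0.168,0.231,0.4,0,0,0,1,0.168,0.231,0.8,0,0,0,1,0.168,0.231,0.8,0,0,0,1,0.168,0.231,0.8,0,0,0,1])

```text
clock: 2.45
eef_pos: [0.4212, -0.3272, 0.1525]
ee_rot: [-2.007, -2.414, 0.0]
wrist_force: [1.4, -0.0, 1.0]
gripper_width: 1.002
gripper_force: 0.0
```

```bash
python3 -c "
from h import *
to(.4217,-.327,.092,1.754)"
```

```text
shift [0.    0.006 0.504] turn [-0.001 -0.001  0.   ] p [ 0.4212 -0.3272  0.1525] t 2.5 q [-0.66  0.33  1.91 -0.    0.9  -0.85] w 1.002 f 0.0 [ 1.4 -0.   1. ]
```

Call:
apply_moves(increments=[0,0,0.2,0,0,0,0.9,0,0,0.4,0,0,0,0.8,0,0,0.505,0,0,0,0.8,0,0,0.505,0,0,0,0.8,0,0,0.505,0,0,0,0.6,0,0,0.505,0,0,0,0.4,0,0,0.505,0,0,0,0.3,0,0,0.505,0,0,0,0.3,0,0,0.505,0,0,0,0.3,0,0,0.505,0,0,0,0.3,0,0,0.505,0,0,0,0.3,0,0,0.505,0,0,0,0.3], force=50)

```text
clock: 3.65
eef_pos: [0.4228, -0.3273, 0.0936]
ee_rot: [2.005, 2.415, -0.0]
wrist_force: [-0.3, 0.4, 6.7]
gripper_width: 0.494
gripper_force: 50.0
```

Call:
apply_moves(increments=[0,0,-0.1,0,0,0,0.3,0,0,-0.25,0,0,0,0.3,0,0,-0.5,0,0,0,0.3,0,0,-0.75,0,0,0,0.3,0,0.15,-1,0,0,0,0.3,0.05,0.3,-1,0,0,0,0.3,0.1,0.55,-1,0,0,0,0.3,0.15,0.8,-1,0,0,0,0.3,0.2,1,-1,0,0,0,0.3,0.2,1,-1,0,0,0,0.3,0.2,1,-1,0,0,0,0.3])

```text
clock: 4.75
eef_pos: [0.5355, -0.2804, 0.2124]
ee_rot: [-2.005, -2.418, 0.0]
wrist_force: [0.5, 0.5, -3.6]
gripper_width: 0.492
gripper_force: 51.9
```

```bash
python3 -c "
from h import *
to(.632,-.2446,.2,1.754)"
```

```text
shift [0.144 0.846 0.103] turn [-0.     0.     0.002] p [ 0.5355 -0.2804  0.2124] t 4.8 q [-0.48  0.36  1.71 -0.    1.07 -0.67] w 0.492 f 51.9 [ 0.5  0.5 -3.6]
```

Call:
apply_moves(increments=[0.05,0.3,0,0,0,0,0.3,0.1,0.6,0,0,0,0,0.3,0.144,0.846,0,0,0,0,0.3,0.144,0.846,0,0,0,0,0.3,0.144,0.846,0,0,0,0,0.3,0.144,0.846,0,0,0,0,0.3])

```text
clock: 5.35
eef_pos: [0.6307, -0.2457, 0.2117]
ee_rot: [-2.007, -2.416, 0.001]
wrist_force: [-0.9, 0.2, -4.0]
gripper_width: 0.494
gripper_force: 52.5
```

Run:
```python
from h import *
to(.632,-.2446,.096,1.754)
im=env.read_camera("wrist"); cv2.imwrite("pics/w2.png",im[:,:,::-1])
```

```text
shift [0.006 0.014 0.964] turn [-0.001 -0.     0.001] p [ 0.6307 -0.2457  0.2117] t 5.3 q [-0.37  0.47  1.55 -0.    1.13 -0.56] w 0.494 f 52.5 [-0.9  0.2 -4. ]
```

View pics/w2.png

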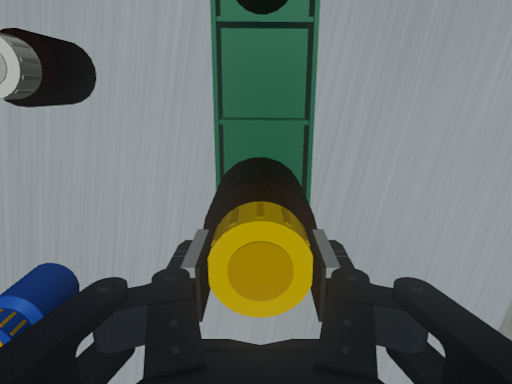

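The view shows the crate running straight up the image, with rim sides near columns 214 and 316 and dividers near rows 22 and 121. The jar hangs straight. I'll ray-cast these points.

Run:
```python
from h import *
s=env.read_state()
for nm,uv in dict(div1=(264,22),div2=(264,121),L60=(214,60),R60=(317,60),L150=(218,150),R150=(312,150)).items():
    print(nm,*[ray("wrist",uv,z,s).round(4) for z in(.04,)])
im=cv2.imread("pics/w2.png",0); print(im[60,200:235].tolist(),im[60,300:330].tolist(),im[10:30,264].tolist(),im[112:130,264].tolist())
```

```text
div1 [ 0.6111 -0.1237]
div2 [ 0.6258 -0.2015]
L60 [ 0.5754 -0.1598]
R60 [ 0.66  -0.144]
L150 [ 0.59   -0.2343]
R150 [ 0.673  -0.2188]
[150, 151, 152, 151, 151, 151, 148, 149, 148, 149, 151, 139, 104, 81, 84, 85, 72, 44, 39, 41, 37, 64, 85, 84, 83, 83, 83, 82, 83, 82, 83, 83, 82, 83, 81] [82, 82, 84, 83, 83, 85, 76, 49, 37, 39, 38, 39, 65, 87, 84, 82, 90, 131, 151, 148, 148, 150, 151, 151, 150, 147, 147, 147, 149, 152] [15, 19, 15, 19, 53, 91, 87, 87, 86, 87, 87, 80, 22, 27, 29, 28, 30, 31, 59, 88] [76, 75, 75, 75, 75, 65, 47, 52, 66, 75, 73, 73, 74, 73, 74, 74, 75, 75]
```

Call:
apply_moves(increments=[0.012,0.03,0,0,0,0,0.3,0.012,0.03,0.2,0,0,0,0.3,0.012,0.03,0.4,0,0,0,0.3,0.012,0.03,0.6,0,0,0,0.3,0.012,0.03,0.75,0,0,0,0.3,0.012,0.03,0.85,0,0,0,0.3,0.012,0.03,0.9,0,0,0,0.3,0.012,0.03,0.92,0,0,0,0.3,0.012,0.03,0.935,0,0,0,0.3,0.012,0.03,0.945,0,0,0,0.3,0.012,0.03,0.95,0,0,0,0.3,0.012,0.03,0.955,0,0,0,0.3,0.012,0.03,0.955,0,0,0,0.3])

```text
clock: 6.7
eef_pos: [0.6357, -0.2432, 0.0978]
ee_rot: [2.006, 2.416, 0.0]
wrist_force: [-1.9, 0.4, 0.3]
gripper_width: 0.496
gripper_force: 53.0
```

Call:
apply_moves(increments=[0,0,0,0,0,0,0.55,0,0,0,0,0,0,0.65,0,0,0,0,0,0,0.8,0,0,0,0,0,0,0.8,0,0,0,0,0,0,0.8,0,0,-0.1,0,0,0,0.8,0,0,-0.3,0,0,0,0.8,0,0,-0.6,0,0,0,0.8,0,0,-1,0,0,0,0.8,0.5,-0.5,-1,0,0,0,0.8,1,-1,-1,0,0,0,0.8,1,-1,-1,0,0,0,0.8,1,-1,-1,0,0,0,0.8,1,-1,-1,0,0,0,0.8])

```text
clock: 8.1
eef_pos: [0.4932, -0.1458, 0.2181]
ee_rot: [-2.005, -2.418, -0.0]
wrist_force: [0.6, -0.2, 0.8]
gripper_width: 0.8
gripper_force: 0.0
```

```bash
python3 -c "
from h import *
to(.4205,.077,.092,1.754)
im=env.read_camera('top'); cv2.imwrite('pics/t2.png',im[90:265,80:440,::-1])
for c in blobs(im,(20,150,120),(32,255,255),40):
    e=cv2.fitEllipse(c); print(np.round(e[0],1),ray('top',e[0],.102).round(4))
"
```

```text
shift [ 1.937 -0.252  1.051] turn [-0.    -0.     0.002] p [ 0.4932 -0.1458  0.2181] t 8.1 q [-0.29  0.22  1.9   0.    1.03 -0.48] w 0.8 f 0.0 [ 0.6 -0.2  0.8]
[  7.4 354.8] [0.0571 0.5401]
[161.6 203.4] [0.4132 0.1801]
[414.6 197.5] [ 0.425  -0.4275]
[204.4 200.8] [0.4192 0.0764]
[196.6 133.2] [0.5846 0.0967]
[268.1 125.9] [ 0.6013 -0.0782]
```

Call:
apply_moves(increments=[0.4,-0.1,0,0,0,0,0.8,0.8,-0.2,0,0,0,0,0.8,1,-0.252,0,0,0,0,0.8,1,-0.252,0,0,0,0,0.8])

```text
clock: 8.55
eef_pos: [0.4438, -0.0331, 0.2176]
ee_rot: [2.004, 2.419, 0.001]
wrist_force: [-0.7, -0.4, -0.1]
gripper_width: 0.799
gripper_force: 0.0
```

Call:
apply_moves(increments=[0.4,0,0,0,0,0,0.8,0.8,0,0,0,0,0,0.8,0.937,0,0,0,0,0,0.8,0.937,0,0.2,0,0,0,0.8,0.937,0,0.4,0,0,0,0.8,0.937,0,0.4,0,0,0,0.8,0.937,0,0.4,0,0,0,0.8])

```text
clock: 9.25
eef_pos: [0.4241, 0.0754, 0.1695]
ee_rot: [-2.007, -2.417, 0.0]
wrist_force: [0.0, 1.1, 0.4]
gripper_width: 0.798
gripper_force: 0.0
```

```bash
python3 -c "
from h import *
to(.4205,.077,.092,1.754)"
```

```text
shift [ 0.019 -0.027  0.645] turn [-0.     0.     0.001] p [0.4241 0.0754 0.1695] t 9.2 q [ 0.17  0.15  2.11 -0.    0.88 -0.01] w 0.798 f 0.0 [0.  1.1 0.4]
```

Call:
apply_moves(increments=[0.019,-0.027,0.2,0,0,0,0.8,0.019,-0.027,0.4,0,0,0,0.8,0.019,-0.027,0.55,0,0,0,0.8,0.019,-0.027,0.64,0,0,0,0.8,0.019,-0.027,0.64,0,0,0,0.8,0.019,-0.027,0.64,0,0,0,0.6,0.019,-0.027,0.64,0,0,0,0.4,0.019,-0.027,0.64,0,0,0,0.3,0.019,-0.027,0.64,0,0,0,0.3,0.019,-0.027,0.64,0,0,0,0.3,0.019,-0.027,0.64,0,0,0,0.3,0.019,-0.027,0.64,0,0,0,0.3])

```text
clock: 10.45
eef_pos: [0.4203, 0.0775, 0.0936]
ee_rot: [2.006, 2.416, 0.003]
wrist_force: [0.1, -1.1, 6.2]
gripper_width: 0.501
gripper_force: 50.0
```

```bash
python3 -c "
from h import *
to(.619,-.161,.22,1.754)"
```

```text
shift [-2.258  1.264 -1.05 ] turn [0.002 0.    0.001] p [0.4203 0.0775 0.0936] t 10.4 q [ 0.18  0.28  2.17 -0.    0.68 -0.01] w 0.501 f 50.0 [ 0.1 -1.1  6.2]
```

Call:
apply_moves(increments=[0,0,-0.1,0,0,0,0.3,0,0,-0.25,0,0,0,0.3,0,0,-0.5,0,0,0,0.3,0,0,-0.75,0,0,0,0.3,0,0,-1,0,0,0,0.3,-0.15,0.05,-1,0,0,0,0.3,-0.4,0.1,-1,0,0,0,0.3,-0.7,0.2,-1,0,0,0,0.3,-1,0.3,-1,0,0,0,0.3,-1,0.3,-1,0,0,0,0.3,-1,0.3,-1,0,0,0,0.3])

```text
clock: 11.55
eef_pos: [0.4766, -0.0346, 0.2124]
ee_rot: [-2.009, -2.415, 0.0]
wrist_force: [-0.0, 1.1, -5.0]
gripper_width: 0.496
gripper_force: 52.5
```

Call:
apply_moves(increments=[-0.15,0.05,0,0,0,0,0.3,-0.4,0.1,0,0,0,0,0.3,-0.7,0.2,0,0,0,0,0.3,-1,0.3,0,0,0,0,0.3,-1,0.5,0,0,0,0,0.3,-1,0.5,0,0,0,0,0.3,-1,0.5,0,0,0,0,0.3])

```text
clock: 12.25
eef_pos: [0.5571, -0.1398, 0.212]
ee_rot: [-2.005, -2.417, 0.001]
wrist_force: [-0.5, 0.8, -5.2]
gripper_width: 0.496
gripper_force: 52.7
```

```bash
python3 -c "
from h import *
to(.619,-.161,.22,1.754)"
```

```text
shift [-0.269  0.474 -0.068] turn [-0.001 -0.001  0.002] p [ 0.5571 -0.1398  0.212 ] t 12.2 q [-0.25  0.31  1.78  0.    1.05 -0.43] w 0.496 f 52.7 [-0.5  0.8 -5.2]
```

Call:
apply_moves(increments=[-0.15,0.2,0,0,0,0,0.3,-0.269,0.4,0,0,0,0,0.3,-0.269,0.474,0,0,0,0,0.3,-0.269,0.474,0,0,0,0,0.3,-0.269,0.474,0,0,0,0,0.3])

```text
clock: 12.75
eef_pos: [0.6181, -0.1611, 0.2119]
ee_rot: [-2.004, -2.416, 0.001]
wrist_force: [0.0, -0.0, -3.7]
gripper_width: 0.497
gripper_force: 53.0
```

```bash
python3 -c "
from h import *
to(.619,-.161,.0976,1.754)
im=env.read_camera('wrist'); cv2.imwrite('pics/w3.png',im[:,:,::-1])"
```

```text
shift [-0.001  0.009  0.952] turn [-0.001 -0.001  0.002] p [ 0.6181 -0.1611  0.2119] t 12.8 q [-0.26  0.41  1.63 -0.    1.1  -0.44] w 0.497 f 53.0 [ 0.  -0.  -3.7]
```

View pics/w3.png

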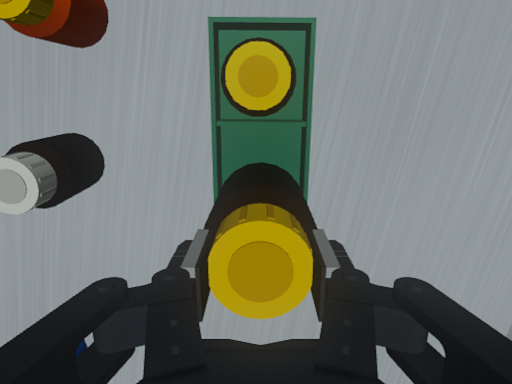

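The packed jar at (258,76) is still centred in its cell, and the divider at row 121 matches the earlier placing, so I'll lower.

Call:
apply_moves(increments=[0,0.01,0,0,0,0,0.3,0,0.01,0.2,0,0,0,0.3,0,0.01,0.4,0,0,0,0.3,0,0.01,0.6,0,0,0,0.3,0,0.01,0.75,0,0,0,0.3,0,0.01,0.85,0,0,0,0.3,0,0.01,0.9,0,0,0,0.3,0,0.01,0.92,0,0,0,0.3,0,0.01,0.935,0,0,0,0.3,0,0.01,0.945,0,0,0,0.3,0,0.01,0.95,0,0,0,0.3,0,0.01,0.955,0,0,0,0.3,0,0.01,0.955,0,0,0,0.3])

```text
clock: 14.1
eef_pos: [0.6213, -0.1622, 0.0985]
ee_rot: [2.006, 2.416, 0.0]
wrist_force: [-0.8, -0.7, 1.0]
gripper_width: 0.496
gripper_force: 53.6
```

Call:
apply_moves(increments=[0,0,0,0,0,0,0.55,0,0,0,0,0,0,0.65,0,0,0,0,0,0,0.8,0,0,0,0,0,0,0.8,0,0,0,0,0,0,0.8,0,0,-0.1,0,0,0,0.8,0,0,-0.3,0,0,0,0.8,0,0,-0.6,0,0,0,0.8,0,0,-1,0,0,0,0.8,0.3,-0.5,-1,0,0,0.1,0.8,0.5,-1,-1,0,0,0.23,0.8,0.5,-1,-1,0,0,0.23,0.8,0.5,-1,-1,0,0,0.23,0.8,0.5,-1,-1,0,0,0.23,0.8])

```text
clock: 15.5
eef_pos: [0.4923, -0.1251, 0.219]
ee_rot: [2.39, 2.036, 0.002]
wrist_force: [-0.1, -0.2, 0.0]
gripper_width: 0.805
gripper_force: 0.0
```

```bash
python3 -c "
from h import *
to(.4275,-.0568,.092,1.41)"
```

```text
shift [ 0.477 -0.626  1.057] turn [0.002 0.    0.001] p [ 0.4923 -0.1251  0.219 ] t 15.5 q [-0.25  0.2   1.91  0.    1.02 -0.09] w 0.805 f 0.0 [-0.1 -0.2  0. ]
```

Call:
apply_moves(increments=[0.2,-0.3,0,0,0,0,0.8,0.477,-0.626,0,0,0,0,0.8,0.477,-0.626,0,0,0,0,0.8,0.477,-0.626,0.2,0,0,0,0.8,0.477,-0.626,0.45,0,0,0,0.8,0.477,-0.626,0.45,0,0,0,0.8,0.477,-0.626,0.45,0,0,0,0.8])

```text
clock: 16.2
eef_pos: [0.4278, -0.0568, 0.164]
ee_rot: [-2.391, -2.037, 0.001]
wrist_force: [0.8, -0.2, -0.8]
gripper_width: 0.803
gripper_force: 0.0
```

```bash
python3 -c "
from h import *
to(.4275,-.0568,.092,1.41)"
```

```text
shift [-0.001 -0.002  0.6  ] turn [-0.     0.     0.001] p [ 0.4278 -0.0568  0.164 ] t 16.2 q [-0.14  0.16  2.11 -0.    0.87  0.02] w 0.803 f 0.0 [ 0.8 -0.2 -0.8]
```

Call:
apply_moves(increments=[0,0,0.2,0,0,0,0.8,0,0,0.4,0,0,0,0.8,0,0,0.52,0,0,0,0.8,0,0,0.595,0,0,0,0.8,0,0,0.595,0,0,0,0.8,0,0,0.595,0,0,0,0.6,0,0,0.595,0,0,0,0.4,0,0,0.595,0,0,0,0.3,0,0,0.595,0,0,0,0.3,0,0,0.595,0,0,0,0.3,0,0,0.595,0,0,0,0.3,0,0,0.595,0,0,0,0.3])

```text
clock: 17.4
eef_pos: [0.4278, -0.0567, 0.0935]
ee_rot: [2.391, 2.036, 0.002]
wrist_force: [-0.1, 0.4, 4.8]
gripper_width: 0.495
gripper_force: 49.9
```

```bash
python3 -c "
from h import *
to(.6135,.262,.212,1.41)"
```

```text
shift [ 2.868  1.107 -0.985] turn [ 0.002 -0.     0.001] p [ 0.4278 -0.0567  0.0935] t 17.4 q [-0.14  0.29  2.16 -0.    0.69  0.02] w 0.495 f 49.9 [-0.1  0.4  4.8]
```

Call:
apply_moves(increments=[0,0,-0.1,0,0,0,0.3,0,0,-0.25,0,0,0,0.3,0,0,-0.5,0,0,0,0.3,0,0,-0.75,0,0,0,0.3,0,0.1,-1,0,0,0,0.3,0.15,0.2,-1,0,0,0,0.3,0.4,0.3,-1,0,0,0,0.3,0.7,0.4,-1,0,0,0,0.3,1,0.4,-1,0,0,0,0.3,1,0.4,-1,0,0,0,0.3,1,0.4,-1,0,0,0,0.3])

```text
clock: 18.5
eef_pos: [0.4931, 0.0549, 0.2126]
ee_rot: [2.39, 2.039, -0.0]
wrist_force: [-0.8, -0.5, -3.0]
gripper_width: 0.493
gripper_force: 51.9
```

Call:
apply_moves(increments=[0.15,0,0,0,0,0,0.3,0.4,0,0,0,0,0,0.3,0.7,0,0,0,0,0,0.3,0.9,0,0,0,0,0,0.3,1,0,0,0,0,0,0.3,1,0,0,0,0,0,0.3,1,0,0,0,0,0,0.3])

```text
clock: 19.2
eef_pos: [0.5121, 0.1716, 0.2122]
ee_rot: [2.392, 2.037, -0.001]
wrist_force: [0.9, -0.4, -2.5]
gripper_width: 0.497
gripper_force: 51.9
```

Call:
apply_moves(increments=[0.2,0.15,0,0,0,0,0.3,0.5,0.4,0,0,0,0,0.3,0.75,0.6,0,0,0,0,0.3,0.868,0.7,0,0,0,0,0.3,0.868,0.7,0,0,0,0,0.3,0.868,0.7,0,0,0,0,0.3,0.868,0.7,0,0,0,0,0.3])

```text
clock: 19.9
eef_pos: [0.6111, 0.2606, 0.2121]
ee_rot: [-2.393, -2.035, 0.002]
wrist_force: [0.3, 0.4, -3.6]
gripper_width: 0.495
gripper_force: 52.0
```

```bash
python3 -c "
from h import *
to(.6135,.262,.0976,1.41)
im=env.read_camera('wrist'); cv2.imwrite('pics/w4.png',im[:,:,::-1])"
```

```text
shift [0.015 0.019 0.954] turn [-0.001  0.001 -0.   ] p [0.6111 0.2606 0.2121] t 19.9 q [ 0.4   0.45  1.58 -0.    1.12  0.56] w 0.495 f 52.0 [ 0.3  0.4 -3.6]
```

View pics/w4.png

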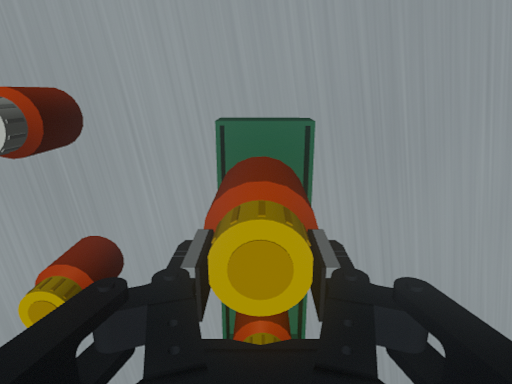

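The view shows the far end of the orange crate: end rim at row 118, sides at columns 217 and 314. The jar is centred on the cell to within a few mm, so I'll lower.

Call:
apply_moves(increments=[0.015,0.025,0,0,0,0,0.3,0.015,0.025,0.2,0,0,0,0.3,0.015,0.025,0.4,0,0,0,0.3,0.015,0.025,0.6,0,0,0,0.3,0.015,0.025,0.75,0,0,0,0.3,0.015,0.025,0.85,0,0,0,0.3,0.015,0.025,0.9,0,0,0,0.3,0.015,0.025,0.92,0,0,0,0.3,0.015,0.025,0.935,0,0,0,0.3,0.015,0.025,0.945,0,0,0,0.3,0.015,0.025,0.95,0,0,0,0.3,0.015,0.025,0.955,0,0,0,0.3,0.015,0.025,0.955,0,0,0,0.3])

```text
clock: 21.25
eef_pos: [0.6152, 0.2636, 0.0979]
ee_rot: [2.392, 2.037, 0.0]
wrist_force: [1.8, 0.2, -2.4]
gripper_width: 0.496
gripper_force: 52.1
```

Call:
apply_moves(increments=[0,0,0.005,0,0,0,0.3,0,0,0.01,0,0,0,0.3,0,0,0.01,0,0,0,0.3])

```text
clock: 21.55
eef_pos: [0.6155, 0.2637, 0.0976]
ee_rot: [2.392, 2.037, 0.001]
wrist_force: [-1.4, -1.3, 6.6]
gripper_width: 0.494
gripper_force: 53.1
```

Call:
apply_moves(increments=[0,0,0,0,0,0,0.55,0,0,0,0,0,0,0.65,0,0,0,0,0,0,0.8,0,0,0,0,0,0,0.8,0,0,0,0,0,0,0.8,0,0,-0.1,0,0,0,0.8,0,0,-0.3,0,0,0,0.8,0,0,-0.6,0,0,0,0.8,0,0,-1,0,0,0,0.8,-0.3,-0.5,-1,0,0,0,0.8,-0.6,-1,-1,0,0,0,0.8,-0.9,-1,-1,0,0,0,0.8,-0.9,-1,-1,0,0,0,0.8,-0.9,-1,-1,0,0,0,0.8])

```text
clock: 22.95
eef_pos: [0.4784, 0.1748, 0.2175]
ee_rot: [2.393, 2.035, 0.001]
wrist_force: [0.0, 0.5, 0.1]
gripper_width: 0.798
gripper_force: 0.0
```

```bash
python3 -c "
from h import *
to(.4143,.181,.092,1.41)"
```

```text
shift [-0.035 -0.537  1.046] turn [ 0. -0. -0.] p [0.4784 0.1748 0.2175] t 22.9 q [ 0.35  0.21  1.91 -0.    1.02  0.51] w 0.798 f 0.0 [0.  0.5 0.1]
```

Call:
apply_moves(increments=[-0.035,-0.3,0,0,0,0,0.8,-0.035,-0.537,0,0,0,0,0.8,-0.035,-0.537,0,0,0,0,0.8,-0.035,-0.537,0.2,0,0,0,0.8,-0.035,-0.537,0.45,0,0,0,0.8,-0.035,-0.537,0.45,0,0,0,0.8,-0.035,-0.537,0.45,0,0,0,0.8])

```text
clock: 23.65
eef_pos: [0.4164, 0.1826, 0.1628]
ee_rot: [-2.392, -2.037, 0.0]
wrist_force: [-0.4, 0.2, 0.4]
gripper_width: 0.801
gripper_force: 0.0
```

```bash
python3 -c "
from h import *
to(.4143,.181,.092,1.41)"
```

```text
shift [-0.016 -0.015  0.59 ] turn [-0.     0.     0.001] p [0.4164 0.1826 0.1628] t 23.6 q [0.41 0.2  2.07 0.   0.87 0.57] w 0.801 f 0.0 [-0.4  0.2  0.4]
```

Call:
apply_moves(increments=[-0.016,-0.015,0.2,0,0,0,0.8,-0.016,-0.015,0.4,0,0,0,0.8,-0.016,-0.015,0.52,0,0,0,0.8,-0.016,-0.015,0.585,0,0,0,0.8,-0.016,-0.015,0.585,0,0,0,0.8,-0.016,-0.015,0.585,0,0,0,0.6,-0.016,-0.015,0.585,0,0,0,0.4,-0.016,-0.015,0.585,0,0,0,0.3,-0.016,-0.015,0.585,0,0,0,0.3,-0.016,-0.015,0.585,0,0,0,0.3,-0.016,-0.015,0.585,0,0,0,0.3,-0.016,-0.015,0.585,0,0,0,0.3])

```text
clock: 24.85
eef_pos: [0.4142, 0.181, 0.0936]
ee_rot: [2.391, 2.036, 0.004]
wrist_force: [0.6, -0.2, 4.4]
gripper_width: 0.496
gripper_force: 49.9
```

```bash
python3 -c "
from h import *
to(.6015,.180,.212,1.41)"
```

```text
shift [ 0.242  1.544 -0.983] turn [ 0.001 -0.001  0.001] p [0.4142 0.181  0.0936] t 24.9 q [0.41 0.32 2.12 0.   0.7  0.57] w 0.496 f 49.9 [ 0.6 -0.2  4.4]
```

Call:
apply_moves(increments=[0,0,-0.1,0,0,0,0.3,0,0,-0.25,0,0,0,0.3,0,0,-0.5,0,0,0,0.3,0,0,-0.75,0,0,0,0.3,0,0,-1,0,0,0,0.3,0.1,0.15,-1,0,0,0,0.3,0.2,0.4,-1,0,0,0,0.3,0.24,0.7,-1,0,0,0,0.3,0.24,1,-1,0,0,0,0.3,0.24,1,-1,0,0,0,0.3,0.24,1,-1,0,0,0,0.3])

```text
clock: 25.95
eef_pos: [0.536, 0.1894, 0.2126]
ee_rot: [-2.392, -2.035, 0.001]
wrist_force: [-1.2, -0.7, -3.7]
gripper_width: 0.49
gripper_force: 52.8
```

Call:
apply_moves(increments=[0,0.15,0,0,0,0,0.3,0,0.35,0,0,0,0,0.3,0,0.5,0,0,0,0,0.3,0,0.54,0,0,0,0,0.3,0,0.54,0,0,0,0,0.3,0,0.54,0,0,0,0,0.3])

```text
clock: 26.55
eef_pos: [0.5987, 0.1796, 0.2123]
ee_rot: [-2.391, -2.037, 0.002]
wrist_force: [0.0, -0.9, -4.4]
gripper_width: 0.492
gripper_force: 52.8
```

```bash
python3 -c "
from h import *
to(.6015,.180,.0976,1.41)
im=env.read_camera('wrist'); cv2.imwrite('pics/w5.png',im[:,:,::-1])"
```

```text
shift [0.008 0.024 0.955] turn [-0.001  0.     0.001] p [0.5987 0.1796 0.2123] t 26.6 q [0.29 0.39 1.67 0.   1.09 0.45] w 0.492 f 52.8 [ 0.  -0.9 -4.4]
```

View pics/w5.png

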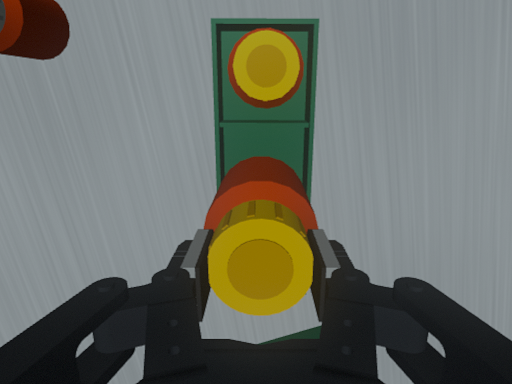

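O1 sits upright in its cell at (266,66). The divider is at row 124, so I'll correct about 1 mm back and 3 mm across, then lower.

Call:
apply_moves(increments=[-0.01,0.025,0,0,0,0,0.3,-0.01,0.025,0.2,0,0,0,0.3,-0.01,0.025,0.4,0,0,0,0.3,-0.01,0.025,0.6,0,0,0,0.3,-0.01,0.025,0.75,0,0,0,0.3,-0.01,0.025,0.85,0,0,0,0.3,-0.01,0.025,0.9,0,0,0,0.3,-0.01,0.025,0.92,0,0,0,0.3,-0.01,0.025,0.935,0,0,0,0.3,-0.01,0.025,0.945,0,0,0,0.3,-0.01,0.025,0.955,0,0,0,0.3,-0.01,0.025,0.96,0,0,0,0.3,-0.01,0.025,0.962,0,0,0,0.3])

```text
clock: 27.9
eef_pos: [0.6034, 0.178, 0.0977]
ee_rot: [2.392, 2.036, 0.002]
wrist_force: [-1.3, -1.2, 4.5]
gripper_width: 0.495
gripper_force: 53.7
```

Contact made. Next I'll release, lift and back away.

Call:
apply_moves(increments=[0,0,0,0,0,0,0.55,0,0,0,0,0,0,0.65,0,0,0,0,0,0,0.8,0,0,0,0,0,0,0.8,0,0,0,0,0,0,0.8,0,0,-0.1,0,0,0,0.8,0,0,-0.3,0,0,0,0.8,0,0,-0.6,0,0,0,0.8,0,0,-1,0,0,0,0.8,0,-0.5,-1,0,0,0,0.8,0,-1,-1,0,0,0,0.8,0,-1,-1,0,0,0,0.8])

```text
clock: 29.1
eef_pos: [0.4807, 0.1969, 0.2177]
ee_rot: [-2.391, -2.037, 0.002]
wrist_force: [-0.2, -0.2, 0.7]
gripper_width: 0.8
gripper_force: 0.0
```

Call:
apply_moves(increments=[0,-0.4,-0.4,0,0,0,0.8,0,-0.8,-0.8,0,0,0,0.8,0,-1,-1,0,0,0,0.8,0,-1,-1,0,0,0,0.8,0,-1,-1,0,0,0,0.8,0,-1,-1,0,0,0,0.8])

```text
clock: 29.7
eef_pos: [0.3662, 0.2161, 0.3373]
ee_rot: [2.391, 2.037, 0.003]
wrist_force: [0.3, 0.4, -0.4]
gripper_width: 0.797
gripper_force: 0.0
```

Run:
```python
from h import *
to(.4,.1,.2)
im=env.read_camera("top");sc=env.read_camera("scene")
for n,i in(("top",im),("scene",sc)):
  for nm,lo,hi in(("yel",(20,150,120),(32,255,255)),("wht",(0,0,180),(180,40,255))):
    for c in blobs(i,lo,hi,40):
        if cv2.contourArea(c)>900: continue
        e=cv2.fitEllipse(c);p=ray(n,e[0],.102)
        if .25<p[0]<.7 and abs(p[1])<.4: print(n,nm,p.round(4))
Z=lambda a,s:cv2.resize(a[:,:,::-1],s,interpolation=cv2.INTER_CUBIC)
cv2.imwrite("pics/f.png",np.vstack([Z(im[80:220,80:440],(720,280)),Z(sc[120:300,140:410],(450,300))[:, :].copy() if 0 else cv2.copyMakeBorder(Z(sc[120:300,140:410],(450,300)),0,0,0,270,0)]))
```

```text
shift [-0.912  0.43   1.144] turn 0 p [0.3662 0.2161 0.3373] t 29.7 q [ 0.53 -0.06  1.92 -0.    1.28  0.69] w 0.797 f 0.0 [ 0.3  0.4 -0.4]
top yel [ 0.2947 -0.3351]
top yel [0.5846 0.0967]
top yel [ 0.6003 -0.0828]
top yel [0.6032 0.1787]
top yel [0.6147 0.2638]
top yel [ 0.6211 -0.1659]
top yel [ 0.6338 -0.243 ]
top wht [ 0.4317 -0.1937]
scene yel [ 0.6344 -0.2441]
scene yel [ 0.6216 -0.1667]
scene yel [ 0.6014 -0.083 ]
scene yel [0.5863 0.0957]
scene yel [0.6044 0.1782]
scene yel [0.6161 0.2634]
```

View pics/f.png

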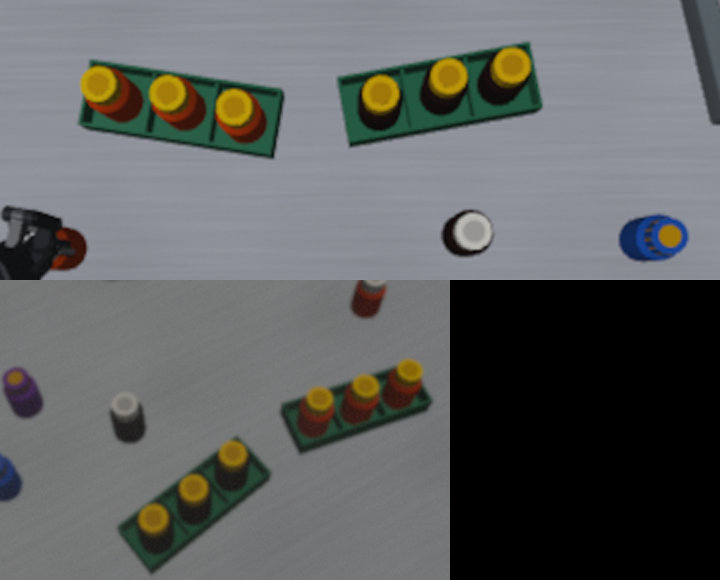

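All six jars stand upright in their cells with orange on the left and black on the right. The white-lidded jars are where they began, and the two views agree at the seated lid height, so I'm handing in.

```bash
python3 -c "
from rig import env
print(env.close_job())"
```

```text
the job is handed in; nothing more can be done
None
```

I packed all four yellow-lidded jars into their matching crates and handed the job in at about 30 s of the 96 s allowed; both camera views showed every jar seated upright, but hand-in returned no verdict.

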